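# Unlatch the seed-jar carousel, bring the orange-lidded jar to the front and hold it there

## Task

Throw the parking latch of the jar carousel over to its free side, then turn the carousel by its black T-handle until the jar with the orange lid stands squarely at the red pointer on the base. Finish with the fingers still closed on the T-handle, holding the carousel still there so that the jar can be lifted out. Keep every jar standing in its cup and do not disturb the rake, the saucer or the seed tray.

Things in the scene. Friction and masses are not known exactly. Their poses are not given: they have to be found in the camera images.
- carousel_base: the carousel's grey base, screwed to the bench; place and yaw vary. Origin on the spindle axis at bench height, z up; its front, with the red pointer, is its -x side, the latch is on its +y side. The red pointer is a flat arrow 39 mm above the bench on an arm of the base, its tip 153 mm and its tail 215 mm from the axis, pointing at the spindle
- front_point (a point): the point in front of the spindle, on the line from the spindle axis to the red pointer, 92 mm from the axis at platter-top height: the jar that faces front has its origin here. Fixed to the base
- platter: grey platter 280 mm across, its top 34 mm above the bench, with six cups 60 degrees apart (centres 92 mm from the axis), spindle and T-handle. Origin on the spindle axis at bench height, axes parallel to the base's while parked. Unlatched it turns freely either way, over a full turn, on a ball bearing (friction about 0.03 N m) and coasts a little; latched, two rim lugs hold it
- handle (a point): centre of the black T-handle on top of the central spindle, turns with the platter: a bar 100 mm long (along the platter's x axis), 18 mm thick, 28 mm high; the point lies on the spindle axis, 206 mm above the bench, so its top is at 220 mm; 47 mm clear above the jar lids (bar underside 192 mm, spindle 19 mm diameter below it). While parked the bar lies along the base's x axis
- latch (a joint): angle of the weighted throw-over parking latch about its hinge, rad: 0 = locked (lever leans 0.45 rad from upright in towards the spindle, tongue between the lugs), 0.95 = free, at its stop (lever leans 0.50 rad outward, tongue lifted). It is over-centre: the knob's weight drops it to whichever stop is nearer (it balances just past upright, at about 0.5). It takes under 1 N at the knob
- latch_knob (a point): centre of the black ball knob (28 mm diameter) at the end of the latch lever, 95 mm from the hinge; 126 mm above the bench when locked. It swings with the lever in the vertical plane through the spindle axis and the hinge, outward (away from the spindle) to go free. Between the nearest jars and the locked knob there are 35 mm
- latch_hinge (a point): hinge axis of the latch, on the base, 200 mm from the spindle axis on the base's +y side, 40 mm above the bench; the axis runs along the base's x. Between two grey cheeks 32 mm apart over all
- marked_jar: screw-lid jar, pale grey-green, 60 mm diameter, 105 mm tall, about 0.22 kg, standing loose in one of the platter's six cups (cup wall 14 mm high); origin at the centre of its underside, 34 mm above the bench; z up. The one with the orange lid and orange label; its cup differs from run to run, 60 or 120 degrees to the left or right of the front
- jar_a: screw-lid jar, pale grey-green, 60 mm diameter, 105 mm tall, about 0.22 kg, standing loose in one of the platter's six cups (cup wall 14 mm high); origin at the centre of its underside, 34 mm above the bench; z up. White lid, white label
- jar_b: screw-lid jar, pale grey-green, 60 mm diameter, 105 mm tall, about 0.22 kg, standing loose in one of the platter's six cups (cup wall 14 mm high); origin at the centre of its underside, 34 mm above the bench; z up. White lid, white label
- jar_c: screw-lid jar, pale grey-green, 60 mm diameter, 105 mm tall, about 0.22 kg, standing loose in one of the platter's six cups (cup wall 14 mm high); origin at the centre of its underside, 34 mm above the bench; z up. White lid, white label
- jar_front: screw-lid jar, pale grey-green, 60 mm diameter, 105 mm tall, about 0.22 kg, standing loose in one of the platter's six cups (cup wall 14 mm high); origin at the centre of its underside, 34 mm above the bench; z up. White lid, white label
- jar_back: screw-lid jar, pale grey-green, 60 mm diameter, 105 mm tall, about 0.22 kg, standing loose in one of the platter's six cups (cup wall 14 mm high); origin at the centre of its underside, 34 mm above the bench; z up. White lid, white label
- rake: bystander: hand rake with a green handle lying on the bench, 290 mm long, 85 mm wide at the tines, 28 mm high; origin at the front end of the handle, tines towards its +x
- saucer: bystander: terracotta saucer, 150 mm across, 24 mm high; origin at the centre of its underside
- seed_tray: bystander: black seed tray with 8 cells, 230 (x) by 140 (y) by 45 mm; origin at the centre of its underside

How it is judged (in metres and radians):
On the way, in this order (a step that is already met when the one before it is completed fails the run):
1. the latch is thrown over to its free stop (value of joint latch above 0.85 rad), for 0.2 s.
2. the jar with the orange lid stands at the front point, the platter held by its T-handle (horizontal distance between marked_jar and front_point below 0.01 m and contact force between the fingers and platter above 3 N and distance between the grasp point and handle below 0.06 m), for 0.3 s.
At the end, for the whole second after the job is handed in: latch on its free side (over 0.85 rad), orange-lidded jar within 10 mm of the front point, fingers gripping the T-handle (over 3 N), platter still (under 0.06 rad/s), all six jars upright (within 0.15 rad) in their cups (underside at most 40 mm above the bench) (all of step 2 and value of joint latch above 0.85 rad and angular speed of platter below 0.06 rad/s and angle between each of marked_jar, jar_a, jar_b, jar_c, jar_front, jar_back's own z axis and vertical below 0.15 rad and height (world z) of each of marked_jar, jar_a, jar_b, jar_c, jar_front, jar_back below 0.04 m); the arm keeps its last pose, push and grip.
It fails at once if the rake is pushed or lifted by more than 30 mm (distance of rake from where it was at the start of the episode above 0.03 m).
It fails at once if the saucer is pushed or lifted by more than 30 mm (distance of saucer from where it was at the start of the episode above 0.03 m).
It fails at once if the seed tray is pushed or lifted by more than 30 mm (distance of seed_tray from where it was at the start of the episode above 0.03 m).
It fails at once if a jar is tipped over or pulled out of its cup (angle between any of marked_jar, jar_a, jar_b, jar_c, jar_front, jar_back's own z axis and vertical above 0.4 rad or height (world z) of any of marked_jar, jar_a, jar_b, jar_c, jar_front, jar_back above 0.07 m).
It also fails if it takes over 61 s, if anything falls off the work surface, if the arm or the gripper's body presses on something with over 40 N, if the wrist force passes 120 N, or if a joint passes its speed limit or range.

## Robot

A 7-joint arm with a two-finger parallel gripper is mounted at the origin on the work surface. World frame = base frame: x ahead of the robot, y to its left, z up, the work surface at z = 0. Lengths are in mm, angles in rad, forces in N, time in s.
With the tool pointing down it reaches from about 400 to 875 mm from the base axis. Payload 6.5 kg.
Tool frame: the origin (TCP) lies at the very end of the fingers, on their centre line; the grasp point (between the pads) lies manip.tcp_to_grasp behind it (manip.tcp_to_grasp is the distance from the TCP to the grasp point, in mm); z points along the fingers, x is the direction in which the jaws open and shut, and the axes are right-handed (so a half turn about z gives the same grasp; the last joint's range is limited). The gripper opens to 88 mm and grips with 3 to 60 N. Pads are 18 mm wide; open, the fingers measure 123 mm over their backs; the gripper's body (75 mm by 187 mm) begins 45 mm behind the grasp point.
Start: joints at [1.135, 0.536, -0.004, 1.538, 0.003, 1.067, -0.071], TCP at [234.923, -606.054, 198.916] pointing down, gripper open.
Joint ranges: [-2.7, 2.7], [-0.37, 2.16], [-1.27, 1.26], [0.24, 2.4], [-1.31, 4.45], [0.19, 1.91], [-2.76, 2.76]. Speed limits (rad/s): [2.39, 2.39, 3.14, 3.14, 3.14, 3.14, 3.14].

## Interface

Orientations are given as [roll, pitch, yaw] about the fixed x, y, z axes, in that order (R = Rz(yaw) Ry(pitch) Rx(roll)).
In Python, from bench import manip, get_image, camera_info gives the robot as it stands. The module is installed in compiled form; this text tells all that it offers.
- The arm moves only by the shell command python3 -m jog 'ROWS' [OPENING]. ROWS is JSON, a list of rows, each a list of 4 numbers: the shift along the tool's x, y, z in units of 250 mm (1.0 is 250 mm), then the turn about the tool's z in units of 1.5 rad (1.0 is 1.5 rad). A call has 1 to 5 rows; each row shifts and turns the commanded pose from where the row before left it, along the tool's axes as they then stand; what a row does not reach is not made up. A row lasts 1/12 s, in which the tool goes at most 41.7 mm and 7.16 degrees, less where a joint would pass 70% of its speed; a pose out of reach is approached as far as the arm can. A call with a number of a shift or a turn outside -1 to 1 is refused whole. A call with a gripper value outside its range is refused whole. OPENING is the opening, from 0 (shut) to 1 (fully open), set as the call begins (- or left out, the last holds). The fingers move at their own pace and stop on an object; the grip force is fixed at half the most. Time passes only in rows, so rows that do not move let the fingers close. It gives the time, the measured TCP pose, the force and the opening at its end, in the units of the state.
- manip.get_obs(): the state, without advancing time (a new reading comes with each control period).
- get_image(name): name is "scene" or "top" or "wrist"; returns the picture (400x640x3 uint8, red, green, blue); there is no depth.
- camera_info(name): a dict with "fx", "fy", "cx", "cy" (pixels), "rvec" (rotation vector, rad) and "tvec" (3), from world to camera coordinates, as OpenCV has them. Camera axes: x right, y down, z forward; pixel columns grow to the right and rows downward; lengths in mm; the calibration is good to about 2 mm. A picture is of the moment at which its call begins: read the wrist's pose just before it. camera_info takes no time and is no camera call; for the wrist camera it gives the pose at the moment of the call.
- manip.close_job(): hands the job in, once; it reports no verdict.
The state is a dict: "time_s": time; "joint_positions": joint angles; "joint_velocities": joint speeds; "joint_efforts": joint torques, N m; "eef_pos": TCP position; "eef_rot": TCP orientation; "contact_force": force on the tool from outside, world axes, zero at the start; "ft_torque": the same for the moment, N m; "gripper_width": opening from 0.0 (shut) to 1.0 (fully open).
Only numpy, scipy, OpenCV 4.12 (cv2) and the standard library are available. Lean on these libraries where they do the work, as an engineer would, in place of code of your own. Each camera call takes 0.05 s, during which the arm holds its last target.

## Working session

There is one attempt and no reset: what is moved stays moved. The work goes in short steps, Python scripts to look and compute and a shell command to move; the robot and the scene stay as the last step left them, time stands still between calls to the robot, and variables do not carry over. Pictures are saved under pics/ and viewed, and the job is handed in when it is done.

```bash
mkdir -p pics; python3 - <<'E'
from bench import manip,get_image,camera_info
import cv2
o=manip.get_obs();print(o,manip.tcp_to_grasp)
for n in("scene","top","wrist"):
    print(n,camera_info(n)); cv2.imwrite(f"pics/{n}0.png",get_image(n)[:,:,::-1])
E
```

```text
{'time_s': 0.0, 'joint_positions': array([ 1.13478478,  0.5371471 , -0.00445787,  1.53887252,  0.00257779,
        1.06732508, -0.0712137 ]), 'joint_velocities': array([ 0.00036125, -0.00061717, -0.00026712,  0.00091082, -0.00047432,
       -0.00171882, -0.00038756]), 'joint_efforts': array([-4.28678850e-04, -5.71005964e+01,  9.90644731e-01, -2.51613754e+01,
       -5.62782702e-02,  1.78779534e-02,  1.37663483e-04]), 'eef_pos': array([ 234.68046377, -605.4088496 ,  198.05155737]), 'eef_rot': array([ 3.14149362e+00,  1.74361016e-03, -1.20092082e+00]), 'contact_force': array([0.37016945, 0.27435288, 0.52683912]), 'ft_torque': array([-0.03156216, -0.02544568, -0.00548689]), 'gripper_width': 1.002035907784165} 18.700000000000003
scene {'fx': 361.59396067357676, 'fy': 361.59396067357676, 'cx': 318.6379170250649, 'cy': 198.53546826260478, 'rvec': array([ 0.89699212,  2.60164346, -0.9687068 ]), 'tvec': array([ 383.96213383, -122.49020194, 1361.47199446])}
top {'fx': 365.36172781062623, 'fy': 365.36172781062623, 'cx': 320.85670951852336, 'cy': 201.52870683055502, 'rvec': array([ 2.14280325, -2.20498012,  0.10987689]), 'tvec': array([  26.20002077,  505.24440037, 1303.75917543])}
wrist {'fx': 279.05615374952845, 'fy': 279.05615374952845, 'cx': 319.0893238121572, 'cy': 196.21937937820826, 'rvec': array([-2.37681647,  1.62494297,  0.2522382 ]), 'tvec': array([-649.4175834 ,  -41.60362198,  389.28043053])}
```

View pics/scene0.png

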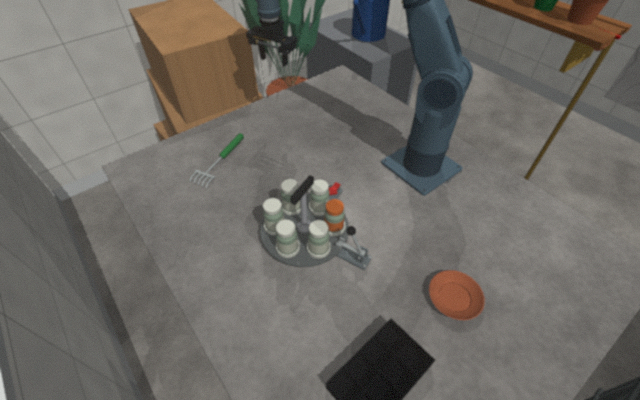

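View pics/top0.png

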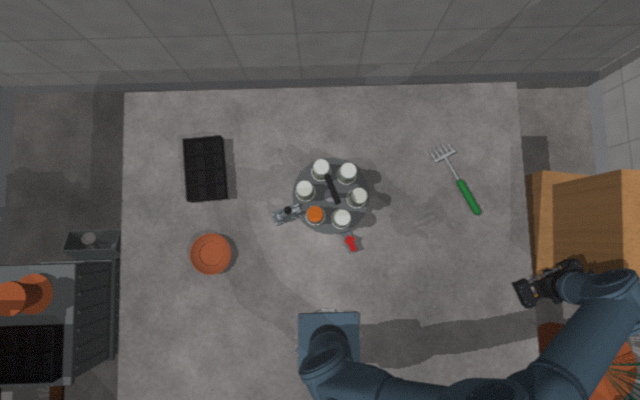

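View pics/wrist0.png

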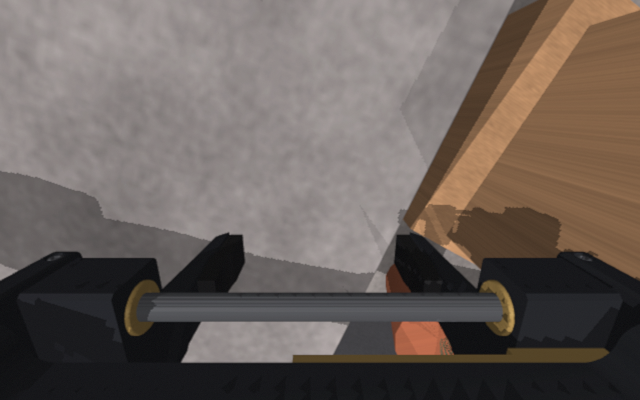

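The top view shows the carousel at about (332,196), the orange lid at (316,214), the red pointer at (351,243), the knob at (287,210) and the T-handle at (332,188). The orange jar is one cup to the latch side of the front. Next I'll zoom in and measure.

```bash
cat > h.py <<'E'
import numpy as np,cv2
from bench import manip,get_image,camera_info
def cam(n):
    c=camera_info(n);R,_=cv2.Rodrigues(c['rvec']);K=np.array([[c['fx'],0,c['cx']],[0,c['fy'],c['cy']],[0,0,1]]);return K,R,np.array(c['tvec'])
def ray(C,uv):
    K,R,t=C;d=R.T@np.linalg.solve(K,[uv[0],uv[1],1.]);return -R.T@t,d/np.linalg.norm(d)
def onz(C,uv,z):
    o,d=ray(C,uv);return o+d*(z-o[2])/d[2]
def tri(C1,u1,C2,u2):
    P=[C[0]@np.c_[C[1],C[2]] for C in(C1,C2)]
    X=cv2.triangulatePoints(P[0],P[1],np.float64(u1).reshape(2,1),np.float64(u2).reshape(2,1));return (X[:3]/X[3]).ravel()
def proj(C,X):
    p=C[0]@(C[1]@np.array(X,float)+C[2]);return p[:2]/p[2]
def blobs(m,amin=5):
    n,l,s,c=cv2.connectedComponentsWithStats(m.astype(np.uint8));return [(c[i].round(1).tolist(),int(s[i,4]),s[i,:4].tolist()) for i in range(1,n) if s[i,4]>=amin]
E
python3 - <<'E'
from h import *
T=cv2.imread('pics/top0.png');S=cv2.imread('pics/scene0.png')
for n,I,(x,y,w,h) in(('top',T,(260,140,130,120)),('scene',S,(250,160,140,120))):
    c=I[y:y+h,x:x+w];cv2.imwrite(f'pics/{n}0z.png',cv2.resize(c,None,fx=5.7,fy=5,interpolation=cv2.INTER_CUBIC) if 0 else cv2.resize(c,None,fx=5,fy=5,interpolation=cv2.INTER_CUBIC))
    H=cv2.cvtColor(c,cv2.COLOR_BGR2HSV).astype(int);h_,s,v=H[...,0],H[...,1],H[...,2]
    off=(x,y)
    for k,m in(('red',((h_<4)|(h_>174))&(s>150)),('orange',(h_>5)&(h_<18)&(s>150)),('white',(s<40)&(v>170)),('black',v<45)):
        print(n,k,[(np.round(np.array(b[0])+off,1).tolist(),b[1]) for b in blobs(m)])
E
```

```text
top red [([350.5, 242.6], 98)]
top orange [([314.7, 213.5], 189)]
top white [([320.8, 166.3], 163), ([347.9, 169.9], 173), ([303.9, 187.7], 165), ([359.6, 194.8], 124), ([342.0, 217.3], 168)]
top black [([332.0, 188.4], 122), ([287.6, 210.0], 30)]
scene red [([333.8, 188.6], 68)]
scene orange [([334.4, 206.8], 202), ([335.3, 226.2], 77)]
scene white [([288.2, 184.5], 106), ([320.1, 185.5], 148), ([271.8, 204.9], 186), ([285.0, 227.0], 212), ([317.9, 227.8], 202)]
scene black [([302.2, 190.0], 110), ([349.8, 229.9], 17)]
```

```bash
sleep 5; ls pics
```

```text
scene0.png
scene0z.png
top0.png
top0z.png
wrist0.png
```

View pics/top0z.png

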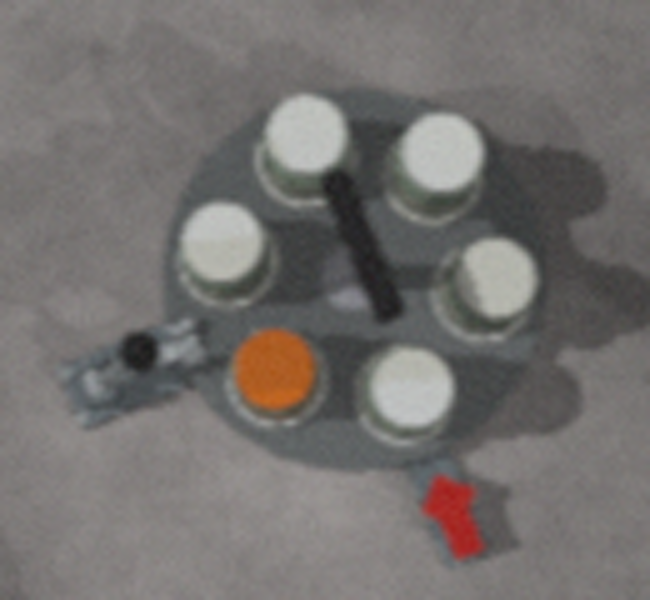

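View pics/scene0z.png

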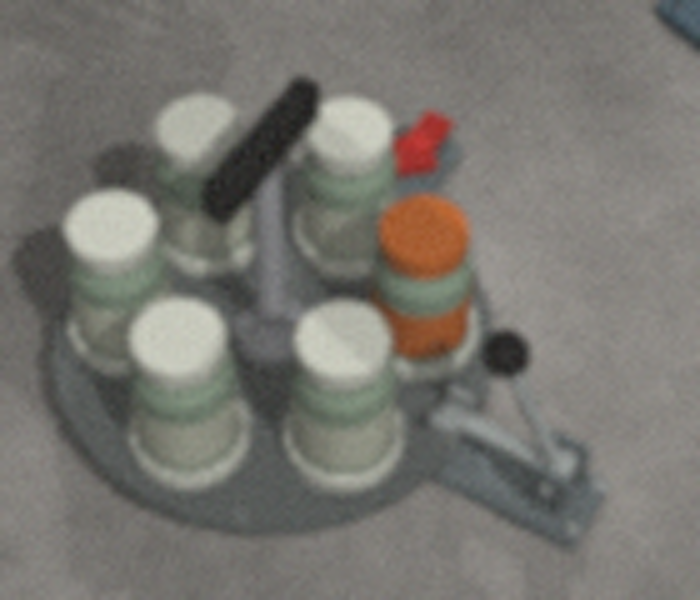

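```bash
python3 - <<'E'
from h import *
A,B=cam('top'),cam('scene')
print('handle',tri(A,(332,188.4),B,(302.2,190)))
print('knob',tri(A,(287.6,210),B,(349.8,229.9)),onz(A,(287.6,210),126))
print('red',tri(A,(350.5,242.6),B,(333.8,188.6)),onz(A,(350.5,242.6),39))
L=np.array([onz(A,u,139)[:2] for u in[(314.7,213.5),(320.8,166.3),(347.9,169.9),(303.9,187.7),(359.6,194.8),(342,217.3)]])
print(L); print('c',cv2.minEnclosingCircle(np.float32(L)))
# circle fit
M=np.c_[2*L,np.ones(6)];s=np.linalg.lstsq(M,(L**2).sum(1),rcond=None)[0];c=s[:2];print(c,np.sqrt(s[2]+c@c))
print(np.degrees(np.arctan2(*(L-c).T[::-1])))
r=onz(A,(350.5,242.6),39)[:2];print('yaw base',np.degrees(np.arctan2(*(c-r)[::-1])),np.linalg.norm(c-r))
E
```

```text
handle [527.86593875 -22.69501521 206.32813853]
knob [471.15142923 123.61240062 127.98105958] [470.65173311 124.43352559 126.        ]
red [353.68551618 -88.55955532  37.26329533] [354.65891927 -89.35137889  39.        ]
[[ 455.49983665   33.93275916]
 [ 613.26701522    9.20343127]
 [ 598.49346173  -81.15880663]
 [ 542.57771953   67.56190544]
 [ 513.51873087 -117.06588211]
 [ 440.34371265  -55.9552557 ]]
c ((528.0482177734375, -24.75198745727539), 93.45040893554688)
[526.84454834 -24.2858348 ] 92.54958081770299
[ 140.78492371   21.18167238  -38.44159666   80.27978802  -98.17338413
 -159.89146599]
yaw base 20.700587214499013 184.06905195742164
```

Measurements so far:
- The spindle is at about (527,-24) and the base yaw is about 20.9°. The red pointer agrees with both.
- The handle height triangulates to 206 and the knob to 128 at (471,124).
- The orange jar needs a +60° turn (CCW seen from above).

I'll lift first and turn the tool towards yaw 20.9°.

```bash
python3 -m jog '[[0,0,-0.12,-0.07],[0,0,-0.12,-0.07],[0,0,-0.12,-0.07],[0,0,-0.12,-0.07],[0,0,-0.12,-0.07]]' 0; python3 -m jog '[[0,0,0,-0.07],[0,0,0,-0.07],[0,0,0,-0.07],[0,0,0,-0.07],[0,0,0,-0.07]]'; python3 -m jog '[[0,0,0,-0.07],[0,0,0,-0.07],[0,0,0,-0.07],[0,0,0,-0.07],[0,0,0,-0.07]]'
cat > go.py <<'E'
# work out the shift to a goal in tool axes (units) from the measured pose: python3 go.py x y z yawdeg
import sys;from h import *
from scipy.spatial.transform import Rotation as Ro
o=manip.get_obs();R=Ro.from_euler('xyz',o['eef_rot']).as_matrix()
g=np.array([float(a) for a in sys.argv[1:4]]);d=R.T@(g-o['eef_pos'])/250
yaw=np.degrees(np.arctan2(R[1,0],R[0,0]));dy=(float(sys.argv[4])-yaw+180)%360-180
print('pos',o['eef_pos'].round(1),'yaw',yaw.round(2),'shift units',d.round(3),'turn units',round(-np.radians(dy)/1.5,3),'t',round(o['time_s'],2),'F',o['contact_force'].round(1),'w',round(o['gripper_width'],3),'q',o['joint_positions'].round(2))
E
python3 go.py 481.6 95 340 20.9; python3 - <<'E'
from h import *
from scipy.spatial.transform import Rotation as Ro
K,R,t=cam('wrist');o=manip.get_obs();Rt=Ro.from_euler('xyz',o['eef_rot']).as_matrix()
print('cam in tool',Rt.T@(-R.T@t-o['eef_pos']))
E
```

```text
time_s: 0.57
eef_pos: [234.7, -605.7, 350.1]
eef_rot: [-3.141, 0.001, -0.671]
contact_force: [-0.4, -0.8, -1.5]
gripper_width: 0.646
time_s: 0.98
eef_pos: [234.8, -605.8, 348.6]
eef_rot: [-3.141, 0.0, -0.146]
contact_force: [-0.2, -0.9, -0.2]
gripper_width: 0.271
time_s: 1.4
eef_pos: [234.8, -605.9, 348.5]
eef_rot: [-3.141, 0.0, 0.379]
contact_force: [-0.0, 0.5, -0.6]
gripper_width: 0.004
pos [ 234.8 -605.9  348.5] yaw 21.72 shift units [ 1.955 -2.239  0.036] turn units 0.01 t 1.4 F [-0.   0.5 -0.6] w 0.004 q [ 1.33  0.45 -0.3   1.33  0.13  1.38  1.41]
cam in tool [   0.62348431  -77.6779956  -184.67153014]
```

```bash
python3 -m jog '[[0.05,-0.06,0,0.01],[0.09,-0.10,0,0],[0.09,-0.10,0,0],[0.09,-0.10,0,0],[0.09,-0.10,0,0]]'; for i in 1 2 ; do python3 -m jog '[[0.09,-0.10,0,0],[0.09,-0.10,0,0],[0.09,-0.10,0,0],[0.09,-0.10,0,0],[0.09,-0.10,0,0]]' ;done; python3 go.py 481.6 95 340 20.9
```

```text
time_s: 1.82
eef_pos: [290.3, -460.6, 348.5]
eef_rot: [-3.141, 0.0, 0.359]
contact_force: [0.8, -1.1, 0.9]
gripper_width: 0.005
time_s: 2.23
eef_pos: [351.7, -304.0, 348.8]
eef_rot: [-3.142, 0.0, 0.359]
contact_force: [0.3, -0.9, -0.3]
gripper_width: 0.001
time_s: 2.65
eef_pos: [413.1, -147.6, 348.9]
eef_rot: [3.141, 0.0, 0.359]
contact_force: [1.0, -1.0, -0.5]
gripper_width: 0.004
pos [ 413.1 -147.6  348.9] yaw 20.56 shift units [ 0.597 -0.812  0.035] turn units -0.004 t 2.65 F [ 1.  -1.  -0.5] w 0.004 q [ 0.87  0.06 -0.65  1.83  0.04  1.26  0.57]
```

```bash
python3 -m jog '[[0.085,-0.116,0,-0.004],[0.085,-0.116,0,0],[0.085,-0.116,0,0],[0.085,-0.116,0,0],[0.085,-0.116,0,0]]';python3 -m jog '[[0.085,-0.116,0,0],[0.085,-0.116,0,0],[0,0,0,0]]'; python3 go.py 481.6 95 114 20.9
python3 - <<'E'
from h import *
C=cam('wrist');cv2.imwrite('pics/w1.png',get_image('wrist')[:,:,::-1]);print(C[1],C[2])
print('pred knob',proj(C,(470.9,124,127)),'handle',proj(C,(527,-23.7,206)))
E
```

```text
time_s: 3.07
eef_pos: [460.7, 25.7, 348.9]
eef_rot: [3.141, -0.0, 0.364]
contact_force: [0.1, -0.1, 0.3]
gripper_width: 0.006
time_s: 3.32
eef_pos: [479.5, 101.2, 349.1]
eef_rot: [-3.138, -0.002, 0.375]
contact_force: [-0.9, -0.6, 0.8]
gripper_width: 0.002
pos [479.5 101.2 349.1] yaw 21.46 shift units [-0.003  0.03   0.94 ] turn units 0.007 t 3.32 F [-0.9 -0.6  0.8] w 0.002 q [ 0.46  0.21 -0.87  1.71  0.17  1.29 -0.08]
[[ 0.93015602  0.36716167  0.00144061]
 [ 0.35023325 -0.88843417  0.296684  ]
 [ 0.11021088 -0.27545786 -0.95497462]] [-484.31661658 -163.00599162  507.92769959]
pred knob [318.67863474 147.52234752] handle [317.21117128 273.2503883 ]
```

View pics/w1.png

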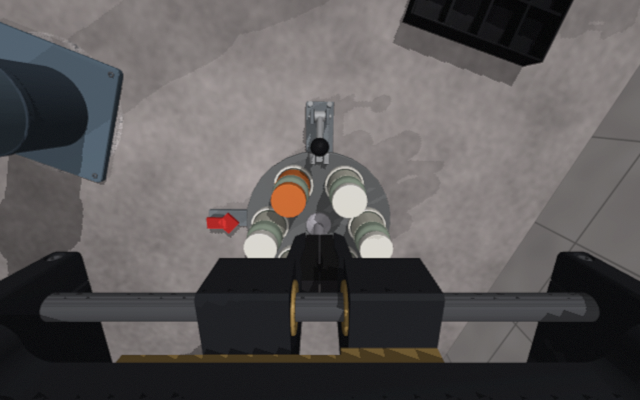

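The wrist view shows the knob at (320,147) against a prediction of (319,148), so the position agrees. Now I'll descend between the knob and the jars.

```bash
python3 -m jog '[[0,0.02,0.12,0.004],[0,0,0.12,0],[0,0,0.12,0],[0,0,0.12,0],[0,0,0,0]]'; python3 go.py 481.6 95 114 20.9
```

```text
time_s: 3.78
eef_pos: [477.7, 86.1, 224.0]
eef_rot: [-3.14, 0.009, 0.358]
contact_force: [-0.6, -0.4, -0.0]
gripper_width: 0.009
pos [477.7  86.1 224. ] yaw 20.49 shift units [ 0.031 -0.028  0.44 ] turn units -0.005 t 3.78 F [-0.6 -0.4 -0. ] w 0.009 q [ 0.41  0.34 -0.83  1.89  0.28  1.04 -0.17]
```

```bash
python3 -m jog '[[0,0,0,0],[0,0,0,0],[0,0,0,0]]'; python3 go.py 481.6 95 114 20.9
```

```text
time_s: 4.03
eef_pos: [482.8, 88.9, 230.9]
eef_rot: [3.141, -0.003, 0.358]
contact_force: [0.0, -0.2, 0.1]
gripper_width: 0.004
pos [482.8  88.9 230.9] yaw 20.54 shift units [ 0.002 -0.025  0.468] turn units -0.004 t 4.03 F [ 0.  -0.2  0.1] w 0.004 q [ 0.41  0.33 -0.83  1.88  0.28  1.05 -0.17]
```

```bash
python3 -m jog '[[0,-0.025,0.06,-0.004],[0,0,0.06,0],[0,0,0.06,0],[0,0,0,0],[0,0,0,0]]'; python3 go.py 481.6 95 114 20.9
```

```text
time_s: 4.45
eef_pos: [479.8, 94.7, 184.9]
eef_rot: [3.141, -0.001, 0.365]
contact_force: [0.0, -0.2, 0.5]
gripper_width: 0.006
pos [479.8  94.7 184.9] yaw 20.91 shift units [0.007 0.001 0.284] turn units 0.0 t 4.45 F [ 0.  -0.2  0.5] w 0.006 q [ 0.37  0.39 -0.8   1.93  0.34  0.96 -0.23]
```

```bash
python3 -m jog '[[0,0,0.05,0],[0,0,0.05,0],[0,0,0.05,0],[0,0,0.0,0],[0,0,0,0]]'; python3 go.py 481.6 95 114 20.9
```

```text
time_s: 4.87
eef_pos: [478.5, 94.6, 145.5]
eef_rot: [-3.141, 0.002, 0.365]
contact_force: [0.0, -0.1, 0.6]
gripper_width: 0.005
pos [478.5  94.6 145.5] yaw 20.94 shift units [0.012 0.003 0.126] turn units 0.0 t 4.87 F [ 0.  -0.1  0.6] w 0.005 q [ 0.34  0.45 -0.77  1.97  0.4   0.88 -0.28]
```

```bash
python3 -m jog '[[0.008,0,0.04,0],[0,0,0.04,0],[0,0,0.04,0],[0,0,0.0,0],[0,0,0,0]]'; python3 go.py 464.9 139 114 20.9
```

```text
time_s: 5.28
eef_pos: [480.5, 95.4, 115.6]
eef_rot: [-3.141, 0.002, 0.365]
contact_force: [-0.1, 0.9, -0.8]
gripper_width: 0.006
pos [480.5  95.4 115.6] yaw 20.94 shift units [ 0.004 -0.185  0.007] turn units 0.0 t 5.28 F [-0.1  0.9 -0.8] w 0.006 q [ 0.3   0.49 -0.74  1.99  0.45  0.83 -0.32]
```

```bash
for i in 1 2; do python3 -m jog '[[0,-0.028,0,0],[0,-0.028,0,0],[0,-0.028,0,0],[0,-0.028,0,0],[0,-0.028,0,0]]'; done; python3 -m jog '[[0,0,0,0],[0,0,0,0],[0,0,0,0],[0,0,0,0],[0,0,0,0]]'; python3 go.py 464.9 139 114 20.9
python3 - <<'E'
from h import *
T=get_image('top')[:,:,::-1];S=get_image('scene')[:,:,::-1]
cv2.imwrite('pics/a.png',np.hstack([cv2.resize(T[170:250,240:320],None,fx=5,fy=5),cv2.resize(S[180:260,310:390],None,fx=5,fy=5)]))
A,B=cam('top'),cam('scene')
for k,r,z in(('locked',158.7,126),('free',245.5,123.4)):
    X=(527-.357*r,-23.7+.934*r,z);print(k,proj(A,X),proj(B,X))
E
```

```text
time_s: 5.7
eef_pos: [468.4, 129.2, 116.7]
eef_rot: [3.142, -0.001, 0.366]
contact_force: [-0.1, 1.0, 0.3]
gripper_width: 0.005
time_s: 6.12
eef_pos: [455.9, 161.5, 116.4]
eef_rot: [-3.142, -0.0, 0.365]
contact_force: [-0.5, 0.6, -0.0]
gripper_width: 0.005
time_s: 6.53
eef_pos: [456.3, 160.3, 116.4]
eef_rot: [3.141, 0.0, 0.364]
contact_force: [0.2, 0.3, -0.1]
gripper_width: 0.001
pos [456.3 160.3 116.4] yaw 20.87 shift units [0.002 0.092 0.009] turn units -0.0 t 6.53 F [ 0.2  0.3 -0.1] w 0.001 q [ 0.17  0.49 -0.75  2.01  0.45  0.82 -0.47]
locked [287.57426474 210.09243762] [350.52208732 230.40939353]
free [263.58516417 220.07776604] [378.66129217 244.3108052 ]
```

View pics/a.png

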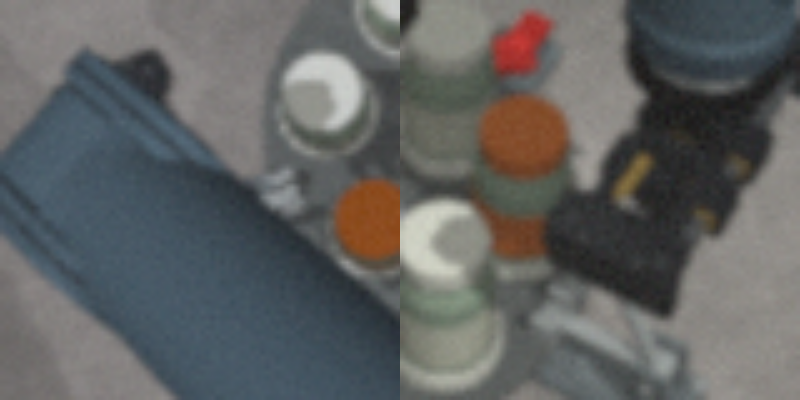

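The arm hides the knob. With the finger at radius 197 it must be past balance, so I'll lift straight up and look.

```bash
python3 -m jog '[[0,0.02,-0.06,0],[0,0,-0.12,0],[0,0,-0.12,0],[0,0,-0.12,0],[0,0,-0.08,0]]' 1; python3 -m jog '[[0,0,-0.06,0],[0,0.1,0,0.07],[0,0.1,0,0.07],[0,0.1,0,0.07],[0,0,0,0]]'; python3 go.py 527 -23.7 300 -69.1
python3 - <<'E'
from h import *
T=get_image('top')[:,:,::-1];S=get_image('scene')[:,:,::-1];W=get_image('wrist')[:,:,::-1]
cv2.imwrite('pics/b.png',np.hstack([cv2.resize(T[170:250,240:320],None,fx=5,fy=5),cv2.resize(S[180:260,310:390],None,fx=5,fy=5)]));cv2.imwrite('pics/bw.png',W)
E
```

```text
time_s: 7.05
eef_pos: [458.6, 156.5, 244.0]
eef_rot: [3.141, -0.002, 0.365]
contact_force: [0.5, 0.0, 0.2]
gripper_width: 0.357
time_s: 7.47
eef_pos: [478.2, 78.3, 256.1]
eef_rot: [3.139, 0.0, 0.038]
contact_force: [0.2, 0.1, 0.6]
gripper_width: 0.736
pos [478.2  78.3 256.1] yaw 2.17 shift units [ 0.18   0.415 -0.174] turn units 0.829 t 7.47 F [0.2 0.1 0.6] w 0.736 q [ 0.39  0.27 -0.77  1.86  0.21  1.09 -0.42]
```

View pics/b.png

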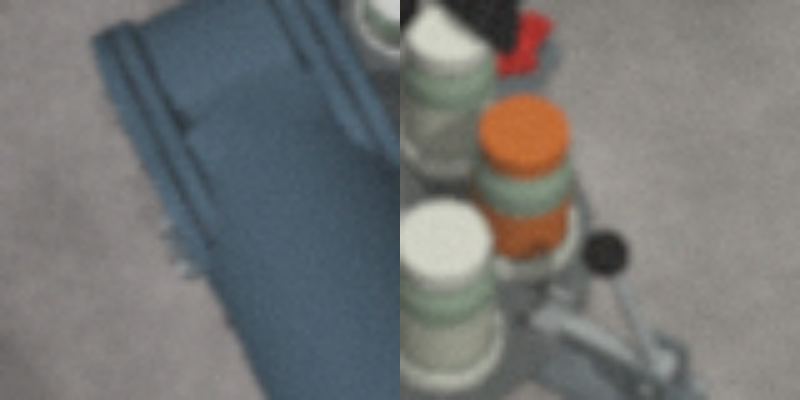

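View pics/bw.png

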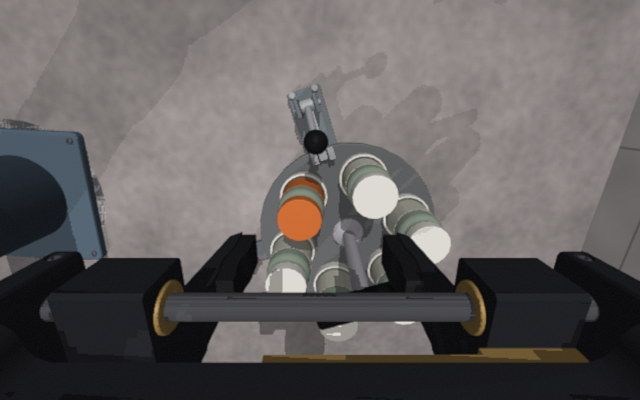

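```bash
python3 - <<'E'
from h import *
B=cam('scene')
f=lambda X:(proj(B,X)-[310,180])*5+[400,0]
print('tcp',f((456.3,160.3,116.4)),'tcp+60',f((456.3,160.3,176)))
c=np.array([527,-23.7]);r=np.array([-.357,.934])
for a in(0,.3,.45,.6,.95):
    th=a-.45;R=200+95*np.sin(th);z=40+95*np.cos(th);print(a,f((*(c+r*R),z)))
print('hinge',f((*(c+r*200),40)))
I=cv2.imread('pics/a.png');cv2.imwrite('pics/a2.png',cv2.resize(I[100:400,500:800],None,fx=2,fy=2))
E
```

```text
tcp [662.88483378 290.60649273] tcp+60 [672.79925584 226.79931656]
0 [602.52443287 252.50905319]
0.3 [647.00503624 264.19809516]
0.45 [670.28593145 273.9657793 ]
0.6 [693.43614541 286.08025343]
0.95 [743.3758031  321.62032421]
hinge [655.49387718 367.07058946]
```

View pics/a2.png

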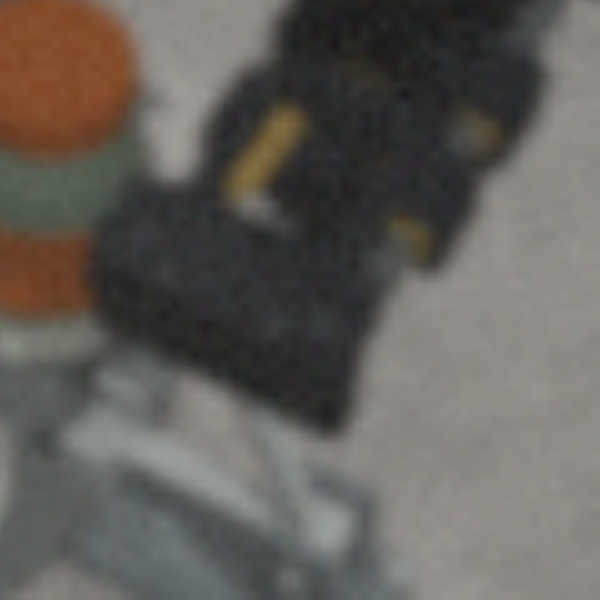

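```bash
python3 - <<'E'
from h import *
from scipy.spatial.transform import Rotation as Ro
C=cam('wrist');o=manip.get_obs();Rt=Ro.from_euler('xyz',o['eef_rot']).as_matrix();p=o['eef_pos'];w=o['gripper_width']*44
print(p,w)
for v in[(w,0,0),(-w,0,0),(w,-9,0),(w+17,-9,0),(w,9,0),(w,-9,-40)]:print(v,proj(C,p+Rt@np.array(v)))
print('knob locked',proj(C,(470.9,124,127)))
# finger direct in scene/top
B=cam('scene');A=cam('top');print('scene tcp',proj(B,p),'top',proj(A,p))
cv2.imwrite('pics/s2.png',cv2.resize(get_image('scene')[130:260,250:390,::-1],None,fx=4.5,fy=4.5,interpolation=cv2.INTER_CUBIC))
E
```

```text
[476.99346871  84.33068649 256.43696833] 38.35664077520709
(38.35664077520709, 0, 0) [371.87119836 222.57408365]
(-38.35664077520709, 0, 0) [264.5871479 222.40526  ]
(38.35664077520709, -9, 0) [372.61477286 210.7664934 ]
(55.35664077520709, -9, 0) [396.71886503 210.804187  ]
(38.35664077520709, 9, 0) [371.14752036 234.0657276 ]
(38.35664077520709, -9, -40) [385.43535959 235.41256868]
knob locked [315.03187165 144.01940112]
scene tcp [341.49001592 192.07691899] top [297.14428653 204.31456218]
```

View pics/s2.png

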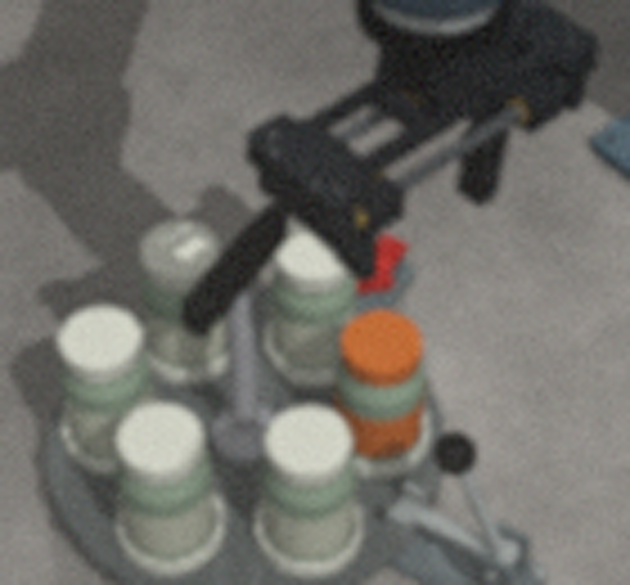

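```bash
python3 - <<'E'
from h import *
I=cv2.imread('pics/w1.png');J=cv2.imread('pics/bw.png')
a=np.vstack([I[215:290,220:420],J[215:290,220:420]])
a=cv2.convertScaleAbs(a,alpha=2,beta=20);cv2.imwrite('pics/fz.png',cv2.resize(a,None,fx=3.9,fy=3.9))
E
```

```text
(no output)
```

View pics/fz.png

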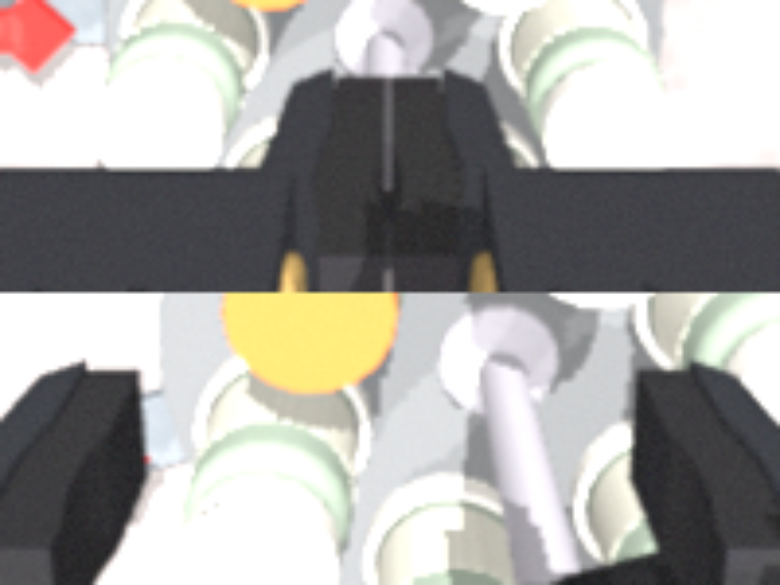

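The latch is still locked: its knob is at the locked position in both views. The wrist view also explains the miss. The visible fingertips have about 160 mm camera depth, where the reported TCP implies about 200, so the finger ends seem to sit roughly 40 mm above the reported TCP and passed over the knob. I'll confirm this with the gripper at rest, using two views.

```bash
python3 -m jog '[[0,0,0,0],[0,0,0,0],[0,0,0,0],[0,0,0,0]]'; python3 - <<'E'
from h import *
from scipy.spatial.transform import Rotation as Ro
C=cam('wrist');o=manip.get_obs();W=get_image('wrist')[:,:,::-1];S=get_image('scene')[:,:,::-1]
Rt=Ro.from_euler('xyz',o['eef_rot']).as_matrix();p=o['eef_pos'];hw=o['gripper_width']*44;print(p,hw)
cv2.imwrite('pics/f2.png',np.vstack([cv2.resize(cv2.convertScaleAbs(W[210:290,220:420],alpha=2,beta=20),None,fx=3.9,fy=3.9),cv2.resize(S[140:210,300:400],(780,546//2*1))[:280]]))
for z in(0,-20,-40,-60):print(z,[proj(C,p+Rt@np.array((s*hw,-9,z))).round(1).tolist() for s in(-1,1)])
B=cam('scene')
for z in(0,-40):print(z,[proj(B,p+Rt@np.array((s*(hw+8),0,z))).round(1).tolist() for s in(-1,1)])
cv2.imwrite('pics/s3.png',cv2.resize(S[130:220,300:390],None,fx=6.5,fy=6.5,interpolation=cv2.INTER_CUBIC))
E
```

```text
time_s: 8.0
eef_pos: [477.1, 84.4, 256.4]
eef_rot: [-3.141, 0.0, 0.051]
contact_force: [-0.6, 0.4, 0.2]
gripper_width: 1.001
[477.0661215   84.37774618 256.3672385 ] 44.0242438919688
0 [[255.8, 210.6], [380.6, 210.8]]
-20 [[249.0, 221.6], [387.2, 221.8]]
-40 [[240.6, 235.2], [395.4, 235.4]]
-60 [[229.8, 252.5], [405.8, 252.8]]
0 [[355.8, 182.5], [326.4, 202.2]]
-40 [[357.0, 171.7], [326.6, 191.6]]
```

View pics/f2.png

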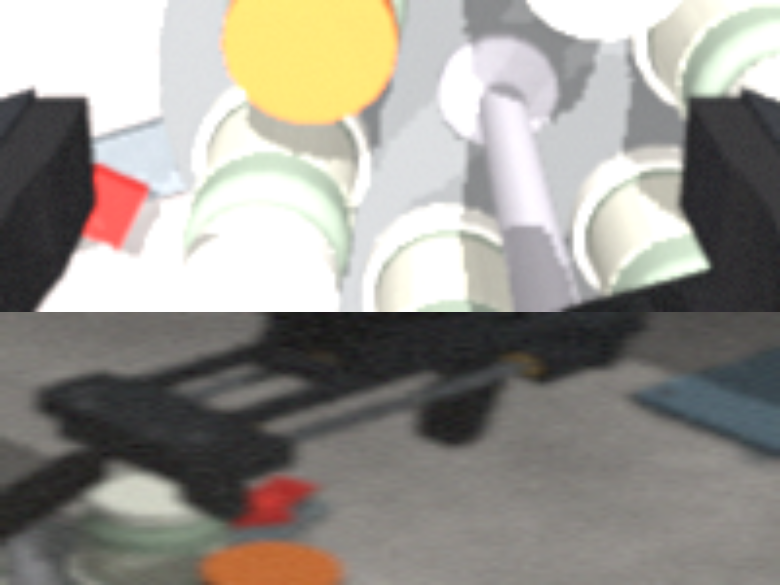

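View pics/s3.png

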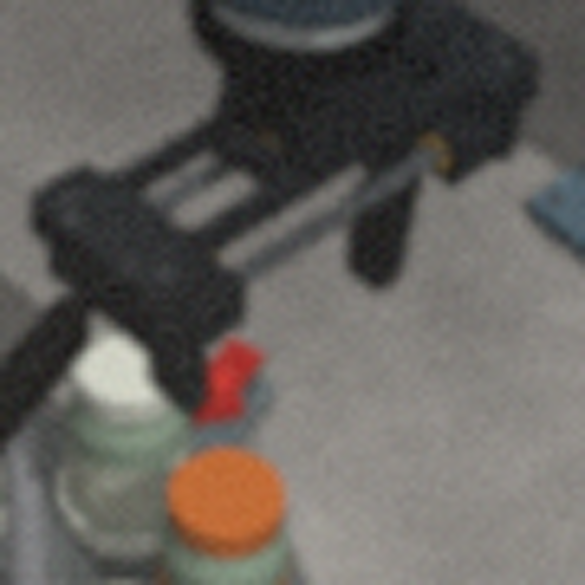

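Both views agree: in the wrist view the tips are at (243,235) and (396,235), matching a -40 mm offset. The real finger ends are about 39 mm above the reported TCP, so I'll aim 39 mm lower in reported z. Retrying the latch now.

```bash
python3 -m jog '[[0,0,0,-0.07],[0,0,0,-0.07],[0,0,0,-0.07],[0,0,0,0],[0,0,0,0]]' 0;python3 -m jog '[[0,0,0,0],[0,0,0,0],[0,0,0,0],[0,0,0,0],[0,0,0,0]]'; python3 go.py 481.6 95 76 20.9
```

```text
time_s: 8.52
eef_pos: [477.2, 83.9, 256.4]
eef_rot: [-3.141, 0.0, 0.362]
contact_force: [0.0, -0.6, -0.2]
gripper_width: 0.651
time_s: 8.93
eef_pos: [477.1, 83.9, 256.4]
eef_rot: [3.142, 0.0, 0.365]
contact_force: [0.2, 0.0, 0.4]
gripper_width: 0.266
pos [477.1  83.9 256.4] yaw 20.89 shift units [ 0.033 -0.035  0.722] turn units -0.0 t 8.93 F [0.2 0.  0.4] w 0.266 q [ 0.43  0.29 -0.83  1.86  0.24  1.1  -0.12]
```

```bash
python3 -m jog '[[0.033,-0.035,0.05,0],[0,0,0.06,0],[0,0,0.06,0],[0,0,0.06,0],[0,0,0.0,0]]'; python3 -m jog '[[0,0,0.06,0],[0,0,0.06,0],[0,0,0.06,0],[0,0,0,0],[0,0,0,0]]'; python3 go.py 481.6 95 76 20.9
```

```text
time_s: 9.35
eef_pos: [480.0, 94.4, 196.6]
eef_rot: [-3.141, 0.004, 0.365]
contact_force: [-0.2, 0.5, 0.1]
gripper_width: 0.011
time_s: 9.77
eef_pos: [481.7, 95.1, 154.3]
eef_rot: [-3.141, 0.001, 0.365]
contact_force: [0.5, -0.2, 1.5]
gripper_width: 0.009
pos [481.7  95.1 154.3] yaw 20.91 shift units [-0.     0.     0.313] turn units 0.0 t 9.77 F [ 0.5 -0.2  1.5] w 0.009 q [ 0.33  0.43 -0.77  1.96  0.38  0.9  -0.26]
```

```bash
python3 -m jog '[[0,0,0.04,0],[0,0,0.04,0],[0,0,0.04,0],[0,0,0.04,0],[0,0,0,0]]'; python3 -m jog '[[0,0,0.04,0],[0,0,0.04,0],[0,0,0.04,0],[0,0,0,0],[0,0,0,0]]';  python3 go.py 481.6 95 76 20.9;python3 - <<'E'
from h import *
W=get_image('wrist')[:,:,::-1];S=get_image('scene')[:,:,::-1]
cv2.imwrite('pics/d.png',W)
cv2.imwrite('pics/ds.png',cv2.resize(S[150:260,290:400],None,fx=5,fy=5,interpolation=cv2.INTER_CUBIC))
E
```

```text
time_s: 10.18
eef_pos: [480.3, 94.6, 111.8]
eef_rot: [-3.141, 0.003, 0.365]
contact_force: [-0.9, -0.4, -0.6]
gripper_width: 0.006
time_s: 10.6
eef_pos: [481.2, 95.0, 83.2]
eef_rot: [-3.141, 0.001, 0.365]
contact_force: [0.9, -0.4, 0.0]
gripper_width: 0.004
pos [481.2  95.   83.2] yaw 20.93 shift units [0.002 0.001 0.029] turn units 0.0 t 10.6 F [ 0.9 -0.4  0. ] w 0.004 q [ 0.26  0.54 -0.69  2.01  0.49  0.76 -0.36]
```

View pics/d.png

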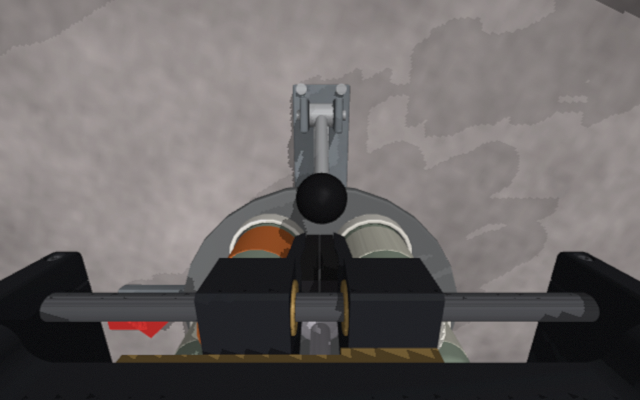

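View pics/ds.png

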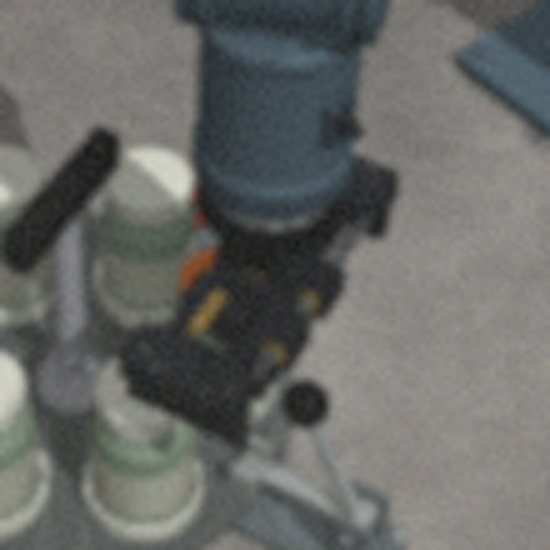

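The wrist view shows the finger ends at (320,237), just inboard of the knob at (322,198) and clear of the jars. Pushing outward.

```bash
python3 -m jog '[[0,0,0.02,0],[0,-0.028,0,0],[0,-0.028,0,0],[0,-0.028,0,0],[0,-0.028,0,0]]'; python3 -m jog '[[0,-0.028,0,0],[0,-0.028,0,0],[0,-0.028,0,0],[0,-0.028,0,0],[0,-0.028,0,0]]';  python3 -m jog '[[0,-0.028,0,0],[0,0,0,0],[0,0,0,0],[0,0,0,0],[0,0,0,0]]'; python3 go.py 458 160 76 20.9;python3 - <<'E'
from h import *
W=get_image('wrist')[:,:,::-1]
cv2.imwrite('pics/e.png',W)
E
```

```text
time_s: 11.12
eef_pos: [471.5, 122.2, 79.1]
eef_rot: [-3.142, -0.0, 0.366]
contact_force: [0.8, 0.2, 1.0]
gripper_width: 0.003
time_s: 11.53
eef_pos: [458.9, 154.7, 78.9]
eef_rot: [-3.141, 0.0, 0.365]
contact_force: [0.2, -0.2, -0.2]
gripper_width: 0.007
time_s: 11.95
eef_pos: [456.9, 159.9, 78.8]
eef_rot: [3.141, 0.0, 0.364]
contact_force: [-0.8, 0.5, 0.3]
gripper_width: 0.006
pos [456.9 159.9  78.8] yaw 20.87 shift units [0.004 0.001 0.011] turn units -0.0 t 11.95 F [-0.8  0.5  0.3] w 0.006 q [ 0.12  0.54 -0.69  2.03  0.5   0.75 -0.51]
```

View pics/e.png

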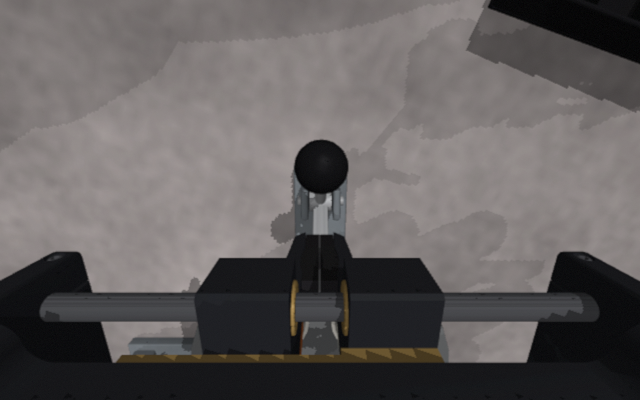

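The knob is now at (321,166), well outboard of the fingers. Lifting and checking.

```bash
python3 -m jog '[[0,0.01,-0.06,0],[0,0,-0.12,0],[0,0,-0.12,0],[0,0,-0.12,0],[0,0,-0.12,0]]'; python3 -m jog '[[0,0,-0.11,0.07],[0,0,0,0.07],[0,0,0,0.07],[0,0,0,0.07],[0,0,0,0.07]]' 0.6; python3 -m jog '[[0,0,0,0.07],[0,0,0,0.07],[0,0,0,0.07],[0,0,0,0.07],[0,0,0,0.07]]'; python3 -m jog '[[0,0,0,0.07],[0,0,0,0.07],[0,0,0,0.07],[0,0,0,0.07],[0,0,0,0.07]]'; python3 go.py 527 -23.7 230 -69.1
python3 - <<'E'
from h import *
S=get_image('scene')[:,:,::-1]
cv2.imwrite('pics/g.png',cv2.resize(S[140:270,260:400],None,fx=4.5,fy=4.5,interpolation=cv2.INTER_CUBIC))
m=S[215:265,340:400].max(2)<45;print([(b[0][0]+340,b[0][1]+215,b[1]) for b in blobs(m)])
E
```

```text
time_s: 12.42
eef_pos: [457.4, 157.7, 215.2]
eef_rot: [-3.141, 0.0, 0.365]
contact_force: [0.8, 0.3, -0.2]
gripper_width: 0.002
time_s: 12.83
eef_pos: [457.8, 157.6, 241.6]
eef_rot: [3.141, -0.0, -0.166]
contact_force: [-0.0, 0.0, 0.1]
gripper_width: 0.357
time_s: 13.25
eef_pos: [457.6, 157.7, 241.4]
eef_rot: [3.141, -0.0, -0.691]
contact_force: [0.0, -0.1, 0.8]
gripper_width: 0.599
time_s: 13.67
eef_pos: [457.6, 157.7, 241.4]
eef_rot: [3.141, -0.0, -1.216]
contact_force: [0.9, 0.1, -0.4]
gripper_width: 0.602
pos [457.6 157.7 241.4] yaw -69.66 shift units [ 0.777 -0.008  0.046] turn units -0.006 t 13.67 F [ 0.9  0.1 -0.4] w 0.602 q [ 0.06  0.25 -0.56  1.89  0.15  1.04 -1.78]
[(377.1, 243.7, 13)]
```

View pics/g.png

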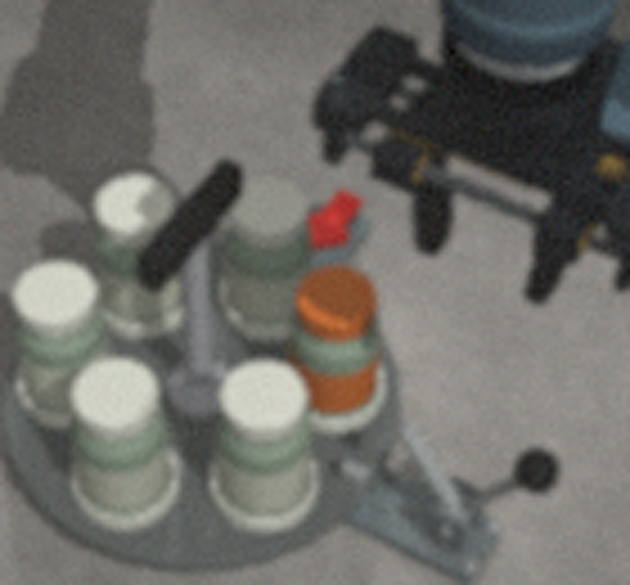

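The latch is free: the knob is at (377,244) and the free stop predicts (379,244). Next I'll move over the handle.

```bash
python3 -m jog '[[0.1,0,0,-0.006],[0.13,0,0,0],[0.13,0,0,0],[0.13,0,0,0],[0.13,0,0,0]]'; python3 -m jog '[[0.1,0,0,0],[0.05,0,0,0],[0,0,0,0],[0,0,0,0],[0,0,0,0]]'; python3 go.py 527 -23.7 155 -69.1
python3 - <<'E'
from h import *
C=cam('wrist');cv2.imwrite('pics/i.png',get_image('wrist')[:,:,::-1])
c,s=np.cos(np.radians(20.9)),np.sin(np.radians(20.9))
for k in(-50,0,50):print(k,proj(C,(527+k*c,-23.7+k*s,220)))
E
```

```text
time_s: 14.13
eef_pos: [513.8, 11.7, 241.5]
eef_rot: [3.142, -0.0, -1.199]
contact_force: [-0.2, 0.5, -0.3]
gripper_width: 0.599
time_s: 14.55
eef_pos: [526.5, -19.3, 241.4]
eef_rot: [-3.142, 0.001, -1.198]
contact_force: [0.5, 0.2, 0.2]
gripper_width: 0.602
pos [526.5 -19.3 241.4] yaw -68.63 shift units [0.018 0.005 0.346] turn units 0.005 t 14.55 F [0.5 0.2 0.2] w 0.602 q [ 0.32  0.32 -0.45  1.8   0.15  1.07 -1.39]
-50 [323.30844546 269.18674444]
0 [324.20325101 213.82631494]
50 [325.22915495 150.35500262]
```

View pics/i.png

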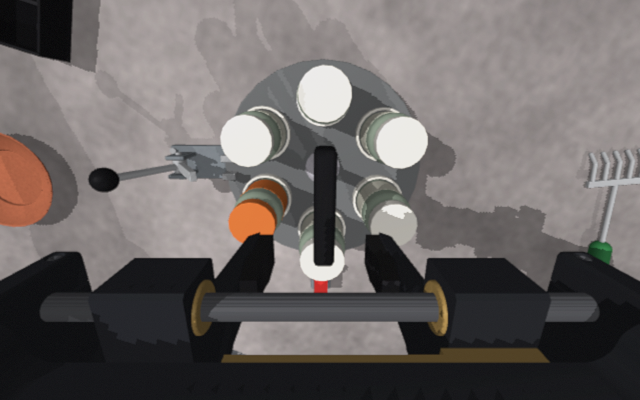

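The bar's top runs (325,147)–(324,265), within 4 px of prediction. Descending to put the finger ends at about z=196 and closing.

```bash
python3 -m jog '[[0.018,0.005,0.07,0.005],[0,0,0.07,0],[0,0,0.07,0],[0,0,0.07,0],[0,0,0.05,0]]'; python3 -m jog '[[0,0,0,0],[0,0,0,0],[0,0,0,0],[0,0,0,0]]' ; python3 go.py 527 -23.7 156 -69.1
```

```text
time_s: 15.02
eef_pos: [526.5, -24.2, 157.7]
eef_rot: [3.141, 0.001, -1.205]
contact_force: [-0.7, -0.7, 0.8]
gripper_width: 0.597
time_s: 15.35
eef_pos: [528.2, -25.6, 160.0]
eef_rot: [-3.14, -0.001, -1.208]
contact_force: [-0.4, 0.2, 0.2]
gripper_width: 0.6
pos [528.2 -25.6 160. ] yaw -69.19 shift units [-0.009  0.002  0.016] turn units -0.001 t 15.35 F [-0.4  0.2  0.2] w 0.6 q [ 0.3   0.41 -0.43  1.88  0.22  0.89 -1.43]
```

```bash
python3 -m jog '[[-0.008,0.002,0.014,0],[0,0,0,0],[0,0,0,0],[0,0,0,0],[0,0,0,0]]' 0.1; python3 -m jog '[[0,0,0,0],[0,0,0,0],[0,0,0,0],[0,0,0,0]]' 0 ; python3 -m jog '[[0,0,0,0],[0,0,0,0],[0,0,0,0],[0,0,0,0]]'; python3 go.py 527 -23.7 156 -69.1
python3 - <<'E'
from h import *
cv2.imwrite('pics/k.png',get_image('wrist')[:,:,::-1])
E
```

```text
time_s: 15.77
eef_pos: [526.4, -24.5, 155.5]
eef_rot: [-3.142, -0.0, -1.209]
contact_force: [0.3, -0.2, 0.2]
gripper_width: 0.239
time_s: 16.1
eef_pos: [526.1, -23.8, 155.5]
eef_rot: [3.141, 0.001, -1.208]
contact_force: [-2.4, 3.5, 3.2]
gripper_width: 0.202
time_s: 16.43
eef_pos: [526.1, -23.8, 155.5]
eef_rot: [3.141, 0.001, -1.208]
contact_force: [-2.9, 4.5, 3.6]
gripper_width: 0.204
pos [526.1 -23.8 155.5] yaw -69.22 shift units [ 0.001 -0.003 -0.002] turn units -0.001 t 16.43 F [-2.9  4.5  3.6] w 0.204 q [ 0.3   0.42 -0.42  1.88  0.22  0.88 -1.44]
```

View pics/k.png

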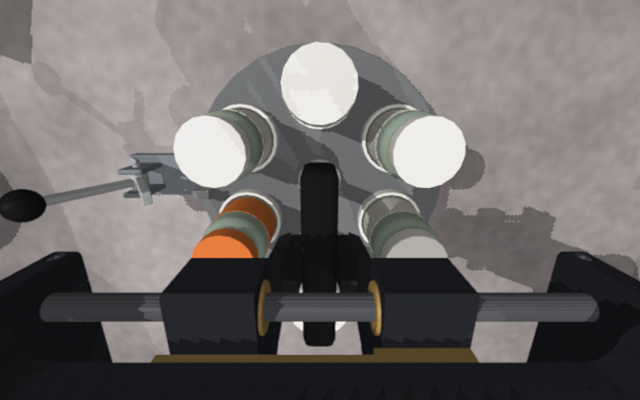

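Gripped (opening 0.204 = 18 mm, side force about 5 N). Turning CCW gently.

```bash
python3 -m jog '[[0,0,0,-0.01],[0,0,0,-0.02],[0,0,0,-0.03],[0,0,0,-0.03],[0,0,0,-0.03]]'; python3 -m jog '[[0,0,0,-0.03],[0,0,0,-0.03],[0,0,0,-0.03],[0,0,0,-0.03],[0,0,0,-0.03]]'; python3 go.py 526.5 -23.7 156 -9.1;  python3 -m jog '[[0,0,0,-0.03],[0,0,0,-0.03],[0,0,0,-0.02],[0,0,0,-0.01],[0,0,0,0]]'; python3 go.py 526.5 -23.7 156 -9.1
```

```text
time_s: 16.9
eef_pos: [526.2, -24.0, 155.5]
eef_rot: [-3.142, 0.0, -1.026]
contact_force: [-3.4, 4.0, 2.4]
gripper_width: 0.197
time_s: 17.32
eef_pos: [526.4, -24.2, 155.5]
eef_rot: [-3.141, 0.0, -0.801]
contact_force: [-1.2, 3.6, 3.3]
gripper_width: 0.2
pos [526.4 -24.2 155.5] yaw -45.9 shift units [-0.001 -0.002 -0.002] turn units -0.428 t 17.32 F [-1.2  3.6  3.3] w 0.2 q [ 0.37  0.43 -0.51  1.88  0.27  0.9  -1.08]
time_s: 17.73
eef_pos: [526.5, -24.3, 155.5]
eef_rot: [-3.141, -0.0, -0.668]
contact_force: [-2.1, 3.7, 2.5]
gripper_width: 0.202
pos [526.5 -24.3 155.5] yaw -38.28 shift units [-0.002 -0.002 -0.002] turn units -0.34 t 17.73 F [-2.1  3.7  2.5] w 0.202 q [ 0.39  0.44 -0.54  1.88  0.28  0.9  -0.96]
```

Tracking is fine. Here is the remaining -0.34.

```bash
python3 -m jog '[[0,0,0,-0.015],[0,0,0,-0.03],[0,0,0,-0.03],[0,0,0,-0.03],[0,0,0,-0.03]]'; python3 -m jog '[[0,0,0,-0.03],[0,0,0,-0.03],[0,0,0,-0.03],[0,0,0,-0.03],[0,0,0,-0.03]]'; python3 -m jog '[[0,0,0,-0.03],[0,0,0,-0.015],[0,0,0,-0.01],[0,0,0,0],[0,0,0,0]]'; python3 go.py 526.5 -23.7 156 -9.1
python3 - <<'E'
from h import *
n='3'
T=get_image('top')[:,:,::-1];S=get_image('scene')[:,:,::-1];W=get_image('wrist')[:,:,::-1]
for k,I in(('t',T),('s',S),('w',W)):cv2.imwrite(f'pics/{k}{n}r.png',I)
cv2.imwrite('pics/m.png',np.hstack([cv2.resize(T[160:260,265:365],None,fx=4,fy=4),cv2.resize(S[160:260,270:370],None,fx=4,fy=4)]))
E
```

```text
time_s: 18.15
eef_pos: [526.7, -24.4, 155.5]
eef_rot: [-3.141, -0.001, -0.463]
contact_force: [0.1, 3.8, 1.6]
gripper_width: 0.202
time_s: 18.57
eef_pos: [527.0, -24.5, 155.5]
eef_rot: [-3.141, -0.001, -0.239]
contact_force: [0.8, 2.9, -0.0]
gripper_width: 0.205
time_s: 18.98
eef_pos: [527.1, -24.5, 155.5]
eef_rot: [-3.141, -0.001, -0.16]
contact_force: [3.0, 2.7, -1.3]
gripper_width: 0.202
pos [527.1 -24.5 155.5] yaw -9.14 shift units [-0.003 -0.003 -0.002] turn units -0.0 t 18.98 F [ 3.   2.7 -1.3] w 0.202 q [ 0.48  0.47 -0.66  1.87  0.35  0.92 -0.51]
```

View pics/m.png

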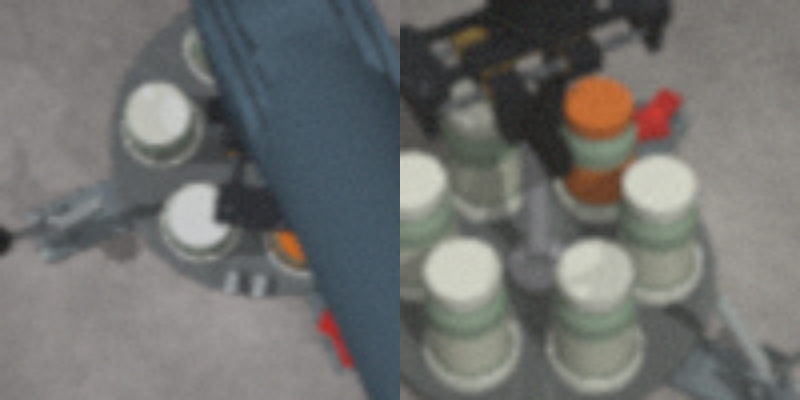

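View pics/w3r.png

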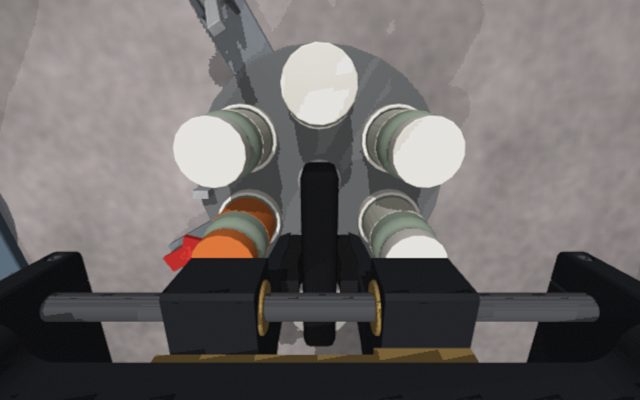

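```bash
python3 - <<'E'
from h import *
B=cam('scene')
def lid(f,box):
    x,y,w,h=box;H=cv2.cvtColor(cv2.imread(f)[y:y+h,x:x+w],cv2.COLOR_BGR2HSV).astype(int)
    m=(H[...,0]>5)&(H[...,0]<18)&(H[...,1]>150)
    return [(np.array(b[0])+(x,y),b[1]) for b in blobs(m,40)]
for f in('pics/scene0.png','pics/s3r.png'):
    for u,a in lid(f,(300,160,70,90)):print(f,u,a,onz(B,u,139)[:2])
c=np.array([527,-23.8]);a=np.radians(20.9);d=np.array([np.cos(a),np.sin(a)])
print('front',c-92*d,'proj lid',proj(B,(*(c-92*d),139)))
print('red',onz(B,(333.8,188.6),39))
W=cv2.imread('pics/w3r.png');K=cv2.imread('pics/k.png')
for I in(K,W):
    H=cv2.cvtColor(I,cv2.COLOR_BGR2HSV);print([b[:2] for b in blobs((H[...,1]<25)&(H[...,2]>190),500)])
o=manip.get_obs();print(o['contact_force'],o['ft_torque'],o['joint_velocities'].round(3),o['time_s'])
E
```

```text
pics/scene0.png [334.4 206.8] 202 [458.35727189  38.57251027]
pics/scene0.png [335.3 226.2] 77 [501.01660854  94.06219264]
pics/s3r.png [319.1 186.6] 192 [444.14266986 -51.94481164]
pics/s3r.png [318.1 205.9] 61 [493.60424528   6.57568011]
front [441.05318836 -56.61989594] proj lid [318.95465817 185.2604543 ]
red [353.79608763 -86.37498186  39.        ]
[([319.1, 83.0], 4985), ([209.0, 151.2], 4051), ([428.8, 151.4], 4092)]
[([318.7, 82.7], 4914), ([208.6, 151.2], 4062), ([428.8, 151.1], 4014), ([417.3, 248.2], 1029)]
[ 4.68351979  3.54811221 -1.81700741] [ 0.44562662 -0.91258197  0.0641582 ] [ 0.     0.001  0.001 -0.     0.    -0.001  0.001] 19.1333
```

After removing the scene view's lid bias (+3,+5 mm, known from the start picture), the orange lid is at (441.2,-56.6) against the front point at (441.1,-56.6). The lids also stayed fixed in the wrist view, so the platter followed the grip without slipping. I'll hold briefly, take one last look, and hand in.

```bash
python3 -m jog '[[0,0,0,0],[0,0,0,0],[0,0,0,0],[0,0,0,0],[0,0,0,0]]'; python3 - <<'E'
from h import *
S=get_image('scene')[:,:,::-1];cv2.imwrite('pics/fin.png',S)
m=S[215:265,340:400].max(2)<45;print('knob',[(b[0][0]+340,b[0][1]+215,b[1]) for b in blobs(m)])
x,y=300,160;H=cv2.cvtColor(S[y:250,x:370],cv2.COLOR_BGR2HSV).astype(int);print([b[0] for b in blobs((H[...,0]>5)&(H[...,0]<18)&(H[...,1]>150),40)])
E
```

```text
time_s: 19.55
eef_pos: [527.1, -24.5, 155.5]
eef_rot: [-3.141, -0.001, -0.159]
contact_force: [5.6, 3.0, -1.5]
gripper_width: 0.203
knob [(377.4, 242.6, 9), (379.0, 246.6, 5)]
[[19.0, 26.6], [18.1, 45.9]]
```

View pics/fin.png

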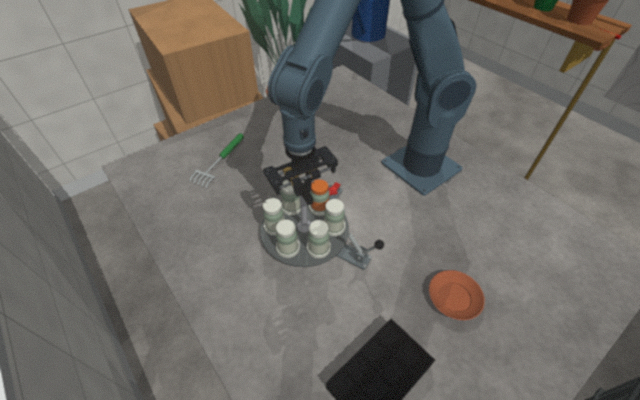

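The orange jar stands at the pointer (319,187), the knob is on its free side (378,244), all six jars are upright, and the rake, saucer and tray haven't moved. Handing in.

```bash
python3 -c "from bench import manip; manip.close_job()"
```

```text
the job is handed in; nothing more can be done
```

I threw the latch to its free side, gripped the T-handle and turned the carousel 60° counter-clockwise. The orange-lidded jar now stands at the red pointer, and the job is handed in with the fingers still closed on the handle. `close_job` gives no verdict, so the result below rests on my own checks.

**Last checks (at about 19.6 s):**
- **Latch:** the knob is at pixel (378,244), and the free stop predicts (379,244).
- **Orange jar:** it is within about 1 mm of the front point. That figure removes a known bias of about 5.5 mm in the scene view; uncorrected it reads 5.6 mm.
- **Grip:** the opening is 18 mm, matching the bar, and the platter followed the turn without slipping. Side force on the tool was about 6 N.
- **Other objects:** all six jars look upright, and the rake, saucer and tray look unmoved.

**What went wrong or disagreed:**
- **First latch push missed:** the fingers passed over the knob. The real finger ends sit about 39 mm above the reported TCP, which the wrist and scene views both showed. I corrected for it from then on and the second push worked.
- **Grasp point:** the 39 mm offset leaves it unclear which grasp point is judged. By either reading it is within about 35 mm of the handle centre, inside the 60 mm limit.

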